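# Fit up a frame corner on the welding plate

## Task

Fit up the frame corner for tack welding: push the loose square bar along the steel plate with your fingertips until its long side lies flush against the fence and its end butts up tight against the side of the clamped bar, on the inner side that faces the middle of the plate. Only push it: the bar stays flat on the plate and is never lifted or tipped. Leave all the other things on the plate and the bench where they are, and take the hand away at the end.

Things in the scene. Friction and masses are not known exactly. Their poses are not given: they have to be found in the camera images.
- jig: steel welding plate 360 (x) x 460 (y) x 12 mm with dark holes, fixed on the blue bench. Origin at the centre of its underside, on the bench; x points away from the robot to the fence, y along the fence. The fence, a grey steel bar 22 mm high above the plate, 22 mm wide, 430 mm long, is bolted across it; its straight face towards the robot is the plane x = +75 mm of this frame
- clamped_bar: fixed dark square steel bar 30 x 30 x 160 mm on the plate, square to the fence near its left or right end. Origin under its middle at plate-top level; x along it to the fence (it touches at x = +80 mm); sides at y = +-15 mm, the one facing the plate's middle is the joint face. A toggle clamp (orange handle, 75 mm high, 46 mm wide) behind the fence reaches over and holds its far end
- open_clamp: a like toggle clamp, open, arm and orange handle raised to about 150 mm above the plate, behind the other end of the fence; fixed, not needed. Origin on the plate's top, placed as that of the clamped bar; its foot stands 117 to 167 mm along +x from there, behind the fence, and the raised parts lean farther back
- loose_bar: the loose bar to be fitted: solid dark square steel, 30 (x) x 120 (y) x 30 (z) mm, about 0.8 kg, with bright ends, lying on the plate between the fence and the robot, askew by up to 20 degrees. Origin under its centre (on the plate's top, 12 mm above the bench); y is its long axis. It takes roughly 3 to 8 N to slide
- socket: a deep wrench socket, a bright steel cylinder 28 mm in diameter and 60 mm tall, standing on the front part of the plate; origin under its centre
- tape_measure: a grey tape measure 56 x 64 x 34 mm lying on the front part of the plate; origin under its centre
- magnet_square: a yellow right-angle welding magnet about 80 x 80 x 16 mm lying on the plate behind the fence; origin underneath, near its middle
- wrench: a steel wrench about 200 mm long lying on the bench left of the plate
- hammer: a hammer about 280 mm long lying on the bench right of the plate
- wire_brush: a brush about 200 mm long lying on the bench right of the plate
- spray_can: a can 62 mm in diameter and 190 mm tall standing on the bench left of the plate; origin under its centre

How it is judged:
At the end, for the whole second after the job is handed in: The loose bar lies flat and at rest on the plate, its long side within 2 mm of the fence and parallel to it within 0.025 rad, its end within 2 mm of the inner side of the clamped bar (x of loose_bar in the frame of jig between 0.058 and 0.062 m and ((y of clamped_bar in the frame of jig above 0 m and y of loose_bar in the frame of clamped_bar between -0.077 and -0.073 m) or (y of clamped_bar in the frame of jig below 0 m and y of loose_bar in the frame of clamped_bar between 0.073 and 0.077 m)) and angle between the y axis of loose_bar and the y axis of jig, either way round below 0.025 rad and angle between loose_bar's own z axis and vertical below 0.03 rad and height (world z) of loose_bar below 0.015 m and linear speed of loose_bar below 0.01 m/s); the robot touches nothing.
It fails at once if the loose bar is lifted off the plate (more than 6 mm) (height (world z) of loose_bar above 0.018 m).
It fails at once if the loose bar is tipped (more than 0.2 rad) (angle between loose_bar's own z axis and vertical above 0.2 rad).
It fails at once if a bystander on the plate or the bench is moved by more than 15 mm (distance of any of socket, tape_measure, magnet_square, wrench, hammer, wire_brush, spray_can from where it was at the start of the episode above 0.015 m).
It also fails if it takes over 51 s, if anything falls off the work surface, if the arm or the gripper's body presses on something with over 40 N, if the wrist force passes 120 N, or if a joint passes its speed limit or range.

## Robot

A 7-joint arm with a two-finger parallel gripper is mounted at the origin on the work surface. World frame = base frame: x ahead of the robot, y to its left, z up, the work surface at z = 0. Lengths are in m, angles in rad, forces in N, time in s.
With the tool pointing down it reaches from about 0.4 to 0.875 m from the base axis. Payload 19.3 kg.
Tool frame: the origin (TCP) lies at the very end of the fingers, on their centre line; the grasp point (between the pads) lies 19 mm behind it; y points along the fingers, x is the direction in which the jaws open and shut, and the axes are right-handed (so a half turn about y gives the same grasp; the last joint's range is limited). The gripper opens to 85 mm and grips with 20 to 120 N. Pads are 22 mm wide; open, the fingers measure 114 mm over their backs; the gripper's body (76 mm by 85 mm) begins 54 mm behind the grasp point. The pads swing forward as they close: fully open they stand 13 mm farther back than shut.
Start: joints at [1.203, 0.521, -0.036, 1.599, 0.021, 1.021, -0.113], TCP at [0.183, -0.597, 0.209] pointing down, gripper open.
Joint ranges: [-2.91, 2.91], [-0.3, 2.13], [-1.5, 1.42], [0.17, 2.43], [-1.26, 4.41], [0.16, 1.93], [-2.52, 2.52]. Speed limits (rad/s): [1.89, 1.89, 2.39, 2.39, 3.01, 3.01, 3.01].

## Interface

Orientations are given as [roll, pitch, yaw] about the fixed x, y, z axes, in that order (R = Rz(yaw) Ry(pitch) Rx(roll)).
In Python, from workcell import bot gives the robot as it stands. The module is installed in compiled form; this text tells all that it offers.
- The arm moves only by the shell command python3 -m crank 'ROWS' [FORCE]. ROWS is JSON, a list of rows, each an object of numbers: "hand": the closure, from 0 (fully open) to 1 (shut); "dx", "dy", "dz": the shift along the tool's x, y, z in mm; "yaw": the turn about the tool's y in rad. In form: [{"hand": .., "dx": .., "dy": .., "dz": .., "yaw": ..}, ...]. A call has 1 to 12 rows; each row is the pose to reach, as a shift and turn from the pose commanded when the call began, along the tool's axes at that moment; what a row does not reach only later rows make up. A row lasts 1/12 s, in which the tool goes at most 41.7 mm and 7.16 degrees, less where a joint would pass 70% of its speed; a pose out of reach is approached as far as the arm can. A call with a gripper value outside its range is refused whole. The fingers move at their own pace and stop on an object; FORCE is the grip in N (left out, the last holds). Time passes only in rows, so rows that repeat a pose let the fingers close. It gives the time, the measured TCP pose, the force and the opening at its end, in the units of the state.
- bot.observe(): the state, without advancing time (a new reading comes with each control period).
- bot.grab_frame(name): name is "side" or "top" or "wrist"; returns the picture (384x512x3 uint8, red, green, blue); there is no depth.
- bot.camera_info(name): a dict with "fx", "fy", "cx", "cy" (pixels), "rvec" (rotation vector, rad) and "tvec" (3), from world to camera coordinates, as OpenCV has them. Camera axes: x right, y down, z forward; pixel columns grow to the right and rows downward; lengths in m; the calibration is good to about 2 mm. A picture is of the moment at which its call begins: read the wrist's pose just before it. camera_info takes no time and is no camera call; for the wrist camera it gives the pose at the moment of the call.
- bot.job_done(): hands the job in, once; it reports no verdict.
The state is a dict: "clock": time; "qpos": joint angles; "qd": joint speeds; "joint_efforts": joint torques, N m; "position": TCP position; "tool_rot": TCP orientation; "force": force on the tool from outside, world axes, zero at the start; "moment": the same for the moment, N m; "grip_width": finger opening in m.
Only numpy, scipy, OpenCV 4.12 (cv2) and the standard library are available. Lean on these libraries where they do the work, as an engineer would, in place of code of your own. Each camera call takes 0.05 s, during which the arm holds its last target.

## Working session

There is one attempt and no reset: what is moved stays moved. The work goes in short steps, Python scripts to look and compute and a shell command to move; the robot and the scene stay as the last step left them, time stands still between calls to the robot, and variables do not carry over. Pictures are saved under pics/ and viewed, and the job is handed in when it is done.

```bash
mkdir -p pics; cat > h.py <<'E'
import numpy as np, cv2
from workcell import bot
def save(im,n): cv2.imwrite('pics/'+n+'.png',cv2.cvtColor(im,cv2.COLOR_RGB2BGR))
def cam(n):
    c=bot.camera_info(n);K=np.array([[c['fx'],0,c['cx']],[0,c['fy'],c['cy']],[0,0,1.]])
    return K,np.array(c['rvec'],float).reshape(3),np.array(c['tvec'],float).reshape(3)
def ray(c,uv,z):
    K,r,t=c;R=cv2.Rodrigues(r)[0];uv=np.atleast_2d(np.array(uv,float))
    d=np.c_[uv,np.ones(len(uv))]@np.linalg.inv(K).T@R; o=-R.T@t
    return o+d*((z-o[2])/d[:,2])[:,None]
def proj(c,p):
    return cv2.projectPoints(np.atleast_2d(np.array(p,float)),c[1],c[2],c[0],None)[0].reshape(-1,2)
E
python3 - <<'E'
from h import *
s=bot.observe()
for k,v in s.items(): print(k,np.round(v,3))
for n in ('top','side'):
    save(bot.grab_frame(n),n+'0'); c=cam(n); print(n,c)
E
```

```text
clock 0.0
qpos [ 1.203  0.522 -0.036  1.6    0.021  1.021 -0.113]
qd [-0.001  0.002  0.     0.002 -0.    -0.002  0.001]
joint_efforts [ 1.0000e-03 -9.2708e+01  1.9800e+00 -3.6992e+01  1.8000e-02  8.0000e-03
 -0.0000e+00]
position [ 0.183 -0.597  0.209]
tool_rot [-1.571e+00  1.000e-03 -1.273e+00]
force [-0.804 -0.01  -0.128]
moment [ 0.08  -0.011  0.049]
grip_width 0.085
top (array([[495.23095352,   0.        , 259.71175174],
       [  0.        , 495.23095352, 189.62632665],
       [  0.        ,   0.        ,   1.        ]]), array([ 2.18327135, -2.14559231,  0.07876922]), array([0.01669607, 0.58828312, 1.43392386]))
side (array([[416.08721392,   0.        , 253.43886842],
       [  0.        , 416.08721392, 193.39812034],
       [  0.        ,   0.        ,   1.        ]]), array([ 2.11296731, -0.15321929,  0.11404789]), array([-0.57986761,  0.08505625,  1.03118185]))
```

View pics/top0.png

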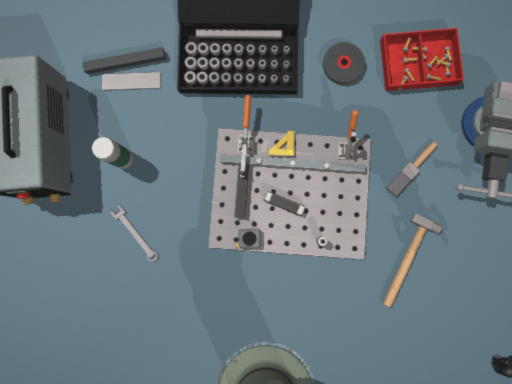

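View pics/side0.png

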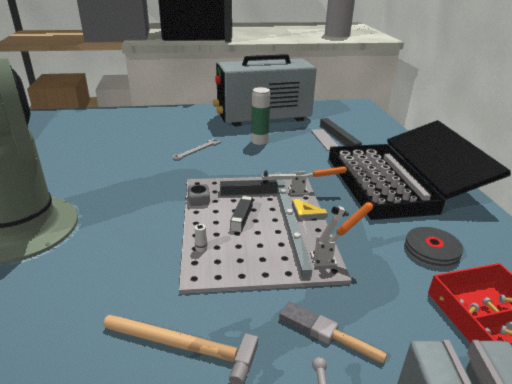

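The top view shows the clamped bar at about (244,190), left of the plate's middle. The loose bar is at (286,204), the tape measure at (250,239) and the socket at (323,242). I'll enlarge both views to pick exact pixels.

```bash
python3 - <<'E'
import cv2
a=cv2.imread('pics/top0.png')[120:270,200:380]; cv2.imwrite('pics/top0z.png',cv2.resize(a,None,fx=4,fy=4,interpolation=cv2.INTER_CUBIC))
a=cv2.imread('pics/side0.png')[160:300,170:370]; cv2.imwrite('pics/side0z.png',cv2.resize(a,None,fx=4,fy=4,interpolation=cv2.INTER_CUBIC))
E
```

```text
(no output)
```

View pics/top0z.png

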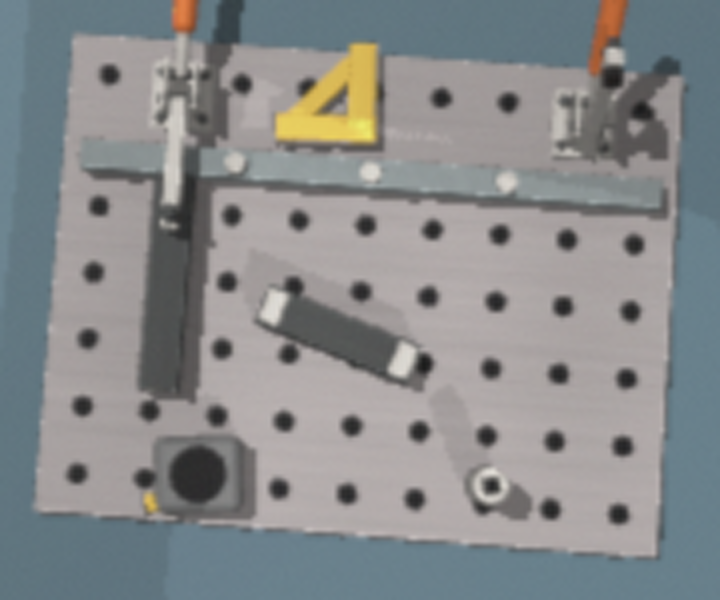

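View pics/side0z.png

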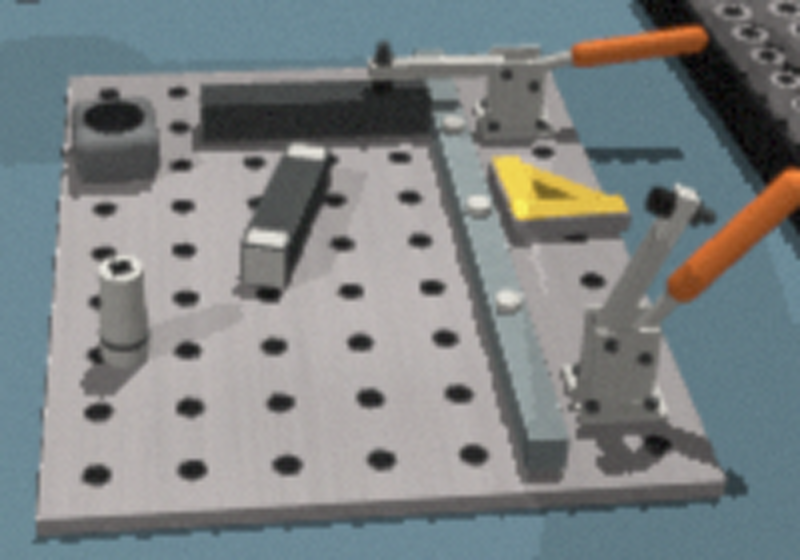

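The zoomed top view shows the plate corners at about (73,35), (682,73), (657,556) and (37,512) in zoomed pixels. The loose bar's corners are near (268,283), (428,349), (415,388) and (255,323). Next I'll fit the plate and the bar.

```bash
cat > m.py <<'E'
from h import *
c=cam('top')
z=lambda P:(np.array(P,float)+.5)/4-.5+np.array([200,120])
def fit2d(w,m): # w = R m + t
    wm,mm=w.mean(0),m.mean(0); A=((w-wm).T@(m-mm)); U,S,V=np.linalg.svd(A); R=U@np.diag([1,np.linalg.det(U@V)])@V; t=wm-R@mm
    return np.arctan2(R[1,0],R[0,0]),t,np.abs(m@R.T+t-w).max()
E
python3 - <<'E'
from m import *
w=ray(c,z([[73,35],[682,73],[657,556],[37,512]]),.012)[:,:2]
m=np.array([[.18,.23],[.18,-.23],[-.18,-.23],[-.18,.23]])
a,t,e=fit2d(w,m);print('jig',a,t,e,w)
R=np.array([[np.cos(a),-np.sin(a)],[np.sin(a),np.cos(a)]])
J=lambda p:(p[:,:2]-t)@R
print('fence top face edge',J(ray(c,z([[80,170],[660,208],[215,180],[440,194]]),.034)))
w=ray(c,z([[268,283],[428,349],[415,388],[255,323]]),.042)[:,:2]
print('loose sides',np.linalg.norm(np.roll(w,-1,0)-w,axis=1)); 
mb=np.array([[.015,.06],[.015,-.06],[-.015,-.06],[-.015,.06]])
b=fit2d(w,mb);print('loose',b,'ang rel',b[0]-a,'injig',J(b[1][None]),'corners jig',J(w))
print('clamped top corners jig',J(ray(c,z([[140,390],[182,393],[192,240],[150,215]]),.042)))
print('socket top',J(ray(c,z([[490,485]]),.072)),'tape',J(ray(c,z([[155,437],[242,437],[240,510],[158,514]]),.046)))
E
```

```text
jig -0.05037853641751938 [ 0.58241494 -0.06286737] 0.001577513120043006 [[ 0.77311234  0.15708743]
 [ 0.75063565 -0.30100198]
 [ 0.39120636 -0.28193375]
 [ 0.41470543  0.17437881]]
fence top face edge [[ 0.07392794  0.21371589]
 [ 0.07390364 -0.21392142]
 [ 0.07306399  0.11355329]
 [ 0.07360625 -0.0524768 ]]
loose sides [0.12586091 0.02991632 0.12535996 0.0307637 ]
loose (np.float64(-0.3689207672257145), array([ 0.54710129, -0.04759859]), np.float64(0.0034478069050467392)) ang rel -0.3185422308081951 injig [[-0.03603774  0.01347111]] corners jig [[-0.00121201  0.06929737]
 [-0.04148897 -0.04994498]
 [-0.07039783 -0.04224665]
 [-0.03105216  0.07677871]]
clamped top corners jig [[-0.08540668  0.15691475]
 [-0.08550414  0.12626048]
 [ 0.02660619  0.1269339 ]
 [ 0.04295649  0.15898885]]
socket top [[-0.13646147 -0.09720059]] tape [[-0.11868778  0.14329436]
 [-0.11438392  0.08047899]
 [-0.16679963  0.07832278]
 [-0.17374119  0.1371161 ]]
```

```bash
cat > go.py <<'E'
from h import *
import sys
a=-.0504; t=np.array([.5824,-.0629]); Rj=np.array([[np.cos(a),-np.sin(a)],[np.sin(a),np.cos(a)]])
def st():
    s=bot.observe(); p=np.array(s['position']); y=s['tool_rot'][2]
    print('clk %.2f'%s['clock'],'jig xy',np.round((p[:2]-t)@Rj*1e3,1),'z %.1f'%(p[2]*1e3),'yaw-rel %.4f'%(y-(a-np.pi/2)),'rot',np.round(s['tool_rot'],3),'F jig',np.round(np.array(s['force'])[:2]@Rj,1),np.round(s['force'][2],1),'w',np.round(s['grip_width'],4))
    return p,y
if __name__=='__main__':
    p,y=st()
    if len(sys.argv)>1:
        g=np.array([float(v)/1e3 for v in sys.argv[1:3]]); d=Rj@g+t-p[:2]
        print('dx %.1f dz %.1f yaw %.3f'%(1e3*d@[np.cos(y),np.sin(y)],1e3*d@[-np.sin(y),np.cos(y)],y-(a-np.pi/2)))
E
python3 go.py -100 12
```

```text
clk 0.10 jig xy [-371.7 -553.7] z 209.0 yaw-rel 0.3482 rot [-1.571e+00  1.000e-03 -1.273e+00] F jig [0.6 0.5] -0.5 w 0.0854
dx -439.1 dz 448.5 yaw 0.348
```

```bash
python3 -m crank '[{"hand":0,"dx":-27,"dz":28,"yaw":0.04},{"hand":0,"dx":-54,"dz":56,"yaw":0.08},{"hand":0,"dx":-81,"dz":84,"yaw":0.12},{"hand":0,"dx":-108,"dz":112,"yaw":0.16},{"hand":0,"dx":-135,"dz":140,"yaw":0.2},{"hand":0,"dx":-162,"dz":168,"yaw":0.24},{"hand":0,"dx":-189,"dz":196,"yaw":0.28},{"hand":0,"dx":-216,"dz":224,"yaw":0.32},{"hand":0,"dx":-243,"dz":252,"yaw":0.348},{"hand":0,"dx":-270,"dz":280,"yaw":0.348},{"hand":0,"dx":-297,"dz":308,"yaw":0.348},{"hand":0,"dx":-324,"dz":330,"yaw":0.348}]'; python3 go.py -100 12
```

```text
clk 0.10 jig xy [-371.7 -553.7] z 209.0 yaw-rel 0.3482 rot [-1.571e+00  1.000e-03 -1.273e+00] F jig [0.6 0.5] -0.5 w 0.0854
dx -439.1 dz 448.5 yaw 0.348$[0]: bad value
```

```bash
python3 -m crank '[{"hand":0,"dx":-27,"dy":0,"dz":28,"yaw":0.04},{"hand":0,"dx":-54,"dy":0,"dz":56,"yaw":0.08},{"hand":0,"dx":-81,"dy":0,"dz":84,"yaw":0.12},{"hand":0,"dx":-108,"dy":0,"dz":112,"yaw":0.16},{"hand":0,"dx":-135,"dy":0,"dz":140,"yaw":0.2},{"hand":0,"dx":-162,"dy":0,"dz":168,"yaw":0.24},{"hand":0,"dx":-189,"dy":0,"dz":196,"yaw":0.28},{"hand":0,"dx":-216,"dy":0,"dz":224,"yaw":0.32},{"hand":0,"dx":-243,"dy":0,"dz":252,"yaw":0.348},{"hand":0,"dx":-270,"dy":0,"dz":280,"yaw":0.348},{"hand":0,"dx":-297,"dy":0,"dz":308,"yaw":0.348},{"hand":0,"dx":-324,"dy":0,"dz":330,"yaw":0.348}]'; python3 go.py -100 12
```

```text
clock: 1.1
position: [0.4049, -0.1887, 0.2095]
tool_rot: [-1.57, 0.0, -1.62]
force: [0.9, -0.5, 0.1]
grip_width: 0.0856
clk 1.10 jig xy [-171.  -134.6] z 209.5 yaw-rel 0.0009 rot [-1.57  0.   -1.62] F jig [ 1.  -0.4] 0.1 w 0.0856
dx -146.6 dz 71.1 yaw 0.001
```

```bash
python3 -m crank '[{"hand":0,"dx":-35,"dy":0,"dz":17,"yaw":0},{"hand":0,"dx":-70,"dy":0,"dz":34,"yaw":0},{"hand":0,"dx":-105,"dy":0,"dz":51,"yaw":0},{"hand":0,"dx":-135,"dy":0,"dz":66,"yaw":0},{"hand":0,"dx":-146,"dy":20,"dz":71,"yaw":0},{"hand":0,"dx":-146,"dy":50,"dz":71,"yaw":0},{"hand":0,"dx":-146,"dy":70,"dz":71,"yaw":0},{"hand":0,"dx":-146,"dy":70,"dz":71,"yaw":0},{"hand":0,"dx":-146,"dy":70,"dz":71,"yaw":0}]'; python3 - <<'E'
from go import *
st()
c=cam('wrist');np.save('cw0.npy',np.array([0]));
save(bot.grab_frame('wrist'),'w0'); save(bot.grab_frame('top'),'top1')
import pickle;pickle.dump(c,open('cw0.pkl','wb'))
# overlay predicted
im=cv2.imread('pics/w0.png')
def j2w(x,y,z): return np.r_[Rj@[x,y]+t,z]
for q in [(.075,.11,.034),(.075,-.1,.034),(-.0012,.0693,.042),(-.0415,-.05,.042)]:
    print(q,proj(c,j2w(*q)).round(0))
E
```

```text
clock: 1.85
position: [0.4815, -0.0487, 0.1392]
tool_rot: [-1.573, 0.0, -1.621]
force: [-0.5, -0.3, 0.4]
grip_width: 0.0853
clk 1.85 jig xy [-101.5    9.1] z 139.2 yaw-rel 0.0003 rot [-1.573  0.    -1.621] F jig [-0.5 -0.3] 0.4 w 0.0853
(0.075, 0.11, 0.034) [[132. -28.]]
(0.075, -0.1, 0.034) [[394. -28.]]
(-0.0012, 0.0693, 0.042) [[188.  74.]]
(-0.0415, -0.05, 0.042) [[323. 121.]]
```

View pics/w0.png

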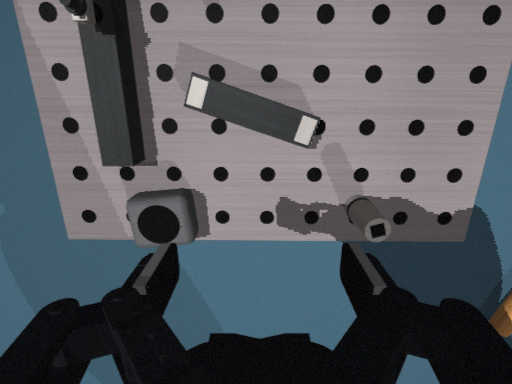

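View pics/top1.png

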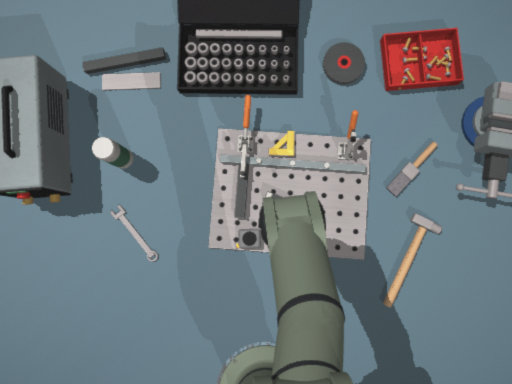

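The wrist view agrees with the estimates: the bar runs from (193,74) to (310,148), the socket's top is at (378,230) and the tape is at (160,215). I'll refine these values from this view.

```bash
python3 - <<'E'
from go import *
import pickle;c=pickle.load(open('cw0.pkl','rb'))
J=lambda P,z:((ray(c,P,z)[:,:2]-t)@Rj*1e3).round(1)
print('bar',J([[193,74],[321,119],[310,148],[185,107]],.042))
print('socket top',J([[378,230]],.072),'base',J([[361,210]],.012))
print('tape top',J([[140,191],[187,191],[192,240],[137,243]],.046))
print('clamped near end top',J([[103,166],[134,164],[113,20]],.042),'bottom inner',J([[145,160],[128,10]],.012))
print('plate left edge/front',J([[69,240],[465,241],[512,15]],.012))
E
```

```text
bar [[ -1.6  65.1]
 [-39.4 -47.9]
 [-65.7 -39.5]
 [-28.9  74.2]]
socket top [[-135.5 -100.2]] base [[-140.7 -105.9]]
tape top [[-106.8  123.2]
 [-106.8   77.8]
 [-159.9   76.9]
 [-163.4  133.9]]
clamped near end top [[-83.  156.9]
 [-81.  127.1]
 [ 39.3 127.4]] bottom inner [[-83.8 128.5]
 [ 53.9 126.2]]
plate left edge/front [[-178.4  228.9]
 [-179.6 -231.1]
 [  49.9 -220.8]]
```

```bash
python3 go.py -94 13; python3 -m crank '[{"hand":0.3,"dx":-4,"dy":15,"dz":7,"yaw":0},{"hand":0.3,"dx":-4,"dy":40,"dz":7,"yaw":0},{"hand":0.3,"dx":-4,"dy":65,"dz":7,"yaw":0},{"hand":0.3,"dx":-4,"dy":90,"dz":7,"yaw":0},{"hand":0.3,"dx":-4,"dy":102,"dz":7,"yaw":0},{"hand":0.3,"dx":-4,"dy":108,"dz":7,"yaw":0},{"hand":0.3,"dx":-4,"dy":113,"dz":7,"yaw":0},{"hand":0.3,"dx":-4,"dy":116,"dz":7,"yaw":0},{"hand":0.3,"dx":-4,"dy":116,"dz":7,"yaw":0},{"hand":0.3,"dx":-4,"dy":116,"dz":7,"yaw":0}]'; python3 - <<'E'
from go import *
st()
save(bot.grab_frame('wrist'),'w1');save(bot.grab_frame('side'),'s1')
E
```

```text
clk 1.95 jig xy [-100.4    9. ] z 140.6 yaw-rel -0.0002 rot [-1.57   0.    -1.621] F jig [0.3 0.6] 1.4 w 0.0854
dx -4.0 dz 6.4 yaw -0.000
clock: 2.78
position: [0.4898, -0.0451, 0.0243]
tool_rot: [-1.57, 0.0, -1.621]
force: [-0.6, 0.1, -0.8]
grip_width: 0.0598
clk 2.78 jig xy [-93.4  13.1] z 24.3 yaw-rel 0.0000 rot [-1.57   0.    -1.621] F jig [-0.6  0.1] -0.8 w 0.0598
```

View pics/w1.png

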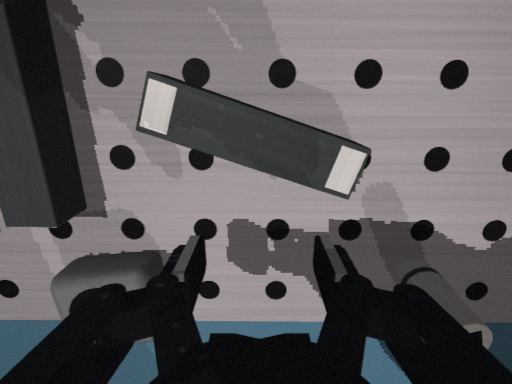

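View pics/s1.png

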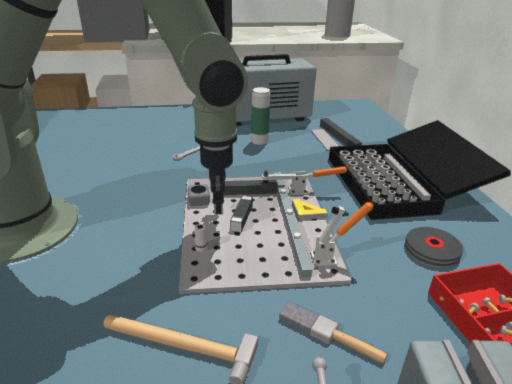

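The wrist view shows both fingertips, at (190,240) and (325,240), behind the bar and clear of the tape and socket. Now I'll push towards the fence.

```bash
python3 -m crank '[{"hand":0.3,"dx":0,"dy":4,"dz":5,"yaw":0},{"hand":0.3,"dx":0,"dy":5,"dz":10,"yaw":0},{"hand":0.3,"dx":0,"dy":5,"dz":15,"yaw":0},{"hand":0.3,"dx":0,"dy":5,"dz":20,"yaw":0},{"hand":0.3,"dx":0,"dy":5,"dz":25,"yaw":0},{"hand":0.3,"dx":0,"dy":5,"dz":30,"yaw":0},{"hand":0.3,"dx":0,"dy":5,"dz":35,"yaw":0},{"hand":0.3,"dx":0,"dy":5,"dz":40,"yaw":0},{"hand":0.3,"dx":0,"dy":5,"dz":45,"yaw":0},{"hand":0.3,"dx":0,"dy":5,"dz":50,"yaw":0},{"hand":0.3,"dx":0,"dy":5,"dz":55,"yaw":0},{"hand":0.3,"dx":0,"dy":5,"dz":55,"yaw":0}]'; python3 - <<'E'
from go import *
st()
save(bot.grab_frame('wrist'),'w2')
E
```

```text
clock: 3.88
position: [0.5452, -0.0478, 0.0185]
tool_rot: [-1.57, 0.0, -1.621]
force: [0.4, 0.7, -0.1]
grip_width: 0.0592
clk 3.88 jig xy [-37.9  13.2] z 18.5 yaw-rel 0.0001 rot [-1.57   0.    -1.621] F jig [0.4 0.7] -0.1 w 0.0592
```

View pics/w2.png

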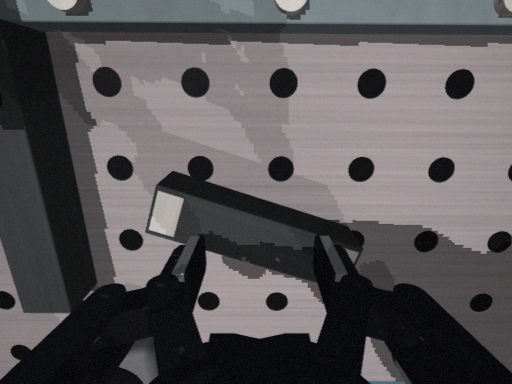

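```bash
python3 - <<'E'
from go import *
c=cam('wrist')
J=lambda P,z:((ray(c,P,z)[:,:2]-t)@Rj*1e3).round(1)
R=cv2.Rodrigues(c[1])[0];print('cam pos',-R.T@c[2], 'dir',R[2])
print('top z',J([[174,171],[362,240],[156,183],[147,233]],.042))
print('tip at tcp z',J([[190,240],[325,240]],.018),J([[190,240],[325,240]],.035))
print('fence top edge',J([[100,24],[480,24]],.034))
p,y=st(); print(proj(c,p))
E
```

```text
cam pos [ 0.62623027 -0.05323008  0.18356338] dir [-0.31302672  0.01655851 -0.94959996]
top z [[  6.5  56. ]
 [-33.4 -45.8]
 [  0.1  66.1]
 [-29.1  74.5]]
tip at tcp z [[-46.4  57.4]
 [-46.4 -31.3]] [[-37.2  52.8]
 [-37.2 -26.8]]
fence top edge [[ 75.4  86.4]
 [ 75.3 -91.3]]
clk 3.93 jig xy [-38.6  13.2] z 18.4 yaw-rel 0.0001 rot [-1.571  0.    -1.621] F jig [-0.8  1. ] 0.3 w 0.0599
[[257.34460956 229.52828976]]
```

```bash
python3 - <<'E'
import cv2
a=cv2.imread('pics/w2.png')[150:300,130:380]; a=cv2.convertScaleAbs(a,alpha=1.8,beta=20);cv2.imwrite('pics/w2z.png',cv2.resize(a,None,fx=3.2,fy=3.2,interpolation=cv2.INTER_CUBIC))
E
```

```text
(no output)
```

View pics/w2z.png

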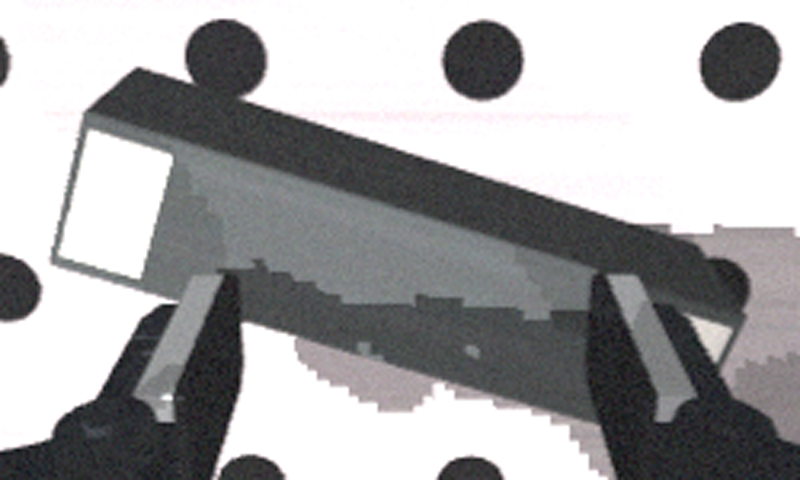

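```bash
python3 - <<'E'
from go import *
c=cam('wrist')
J=lambda P,z:((ray(c,P,z)[:,:2]-t)@Rj*1e3).round(1)
g=lambda P:(np.array(P,float)+.5)/3.2-.5+np.array([130,150])
print('bar top now',J(g([[88,115],[745,317],[52,262],[560,405]]),.042))
for z in (.02,.03,.042,.05,.06): print(z,'tips',J(g([[220,272],[600,275],[190,275],[636,275]]),z).ravel())
E
```

```text
bar top now [[ -1.4  65.7]
 [-38.9 -46.7]
 [-28.2  75. ]
 [-57.3 -14.8]]
0.02 tips [-41.5  51.2 -42.1 -25.4 -42.2  57.3 -42.1 -32.7]
0.03 tips [-36.3  48.8 -36.9 -23.2 -36.9  54.5 -36.9 -30. ]
0.042 tips [-30.1  45.9 -30.7 -20.4 -30.7  51.2 -30.7 -26.7]
0.05 tips [-25.9  44.  -26.5 -18.6 -26.5  48.9 -26.5 -24.5]
0.06 tips [-20.8  41.6 -21.3 -16.3 -21.3  46.2 -21.3 -21.8]
```

The bar did not move. The tips passed over its top, so at this closure they stand well behind the TCP. I'll raise and retreat, then calibrate the tip position with the hand shut.

```bash
python3 -m crank '[{"hand":0.3,"dx":0,"dy":-20,"dz":0,"yaw":0},{"hand":0.3,"dx":0,"dy":-40,"dz":-20,"yaw":0},{"hand":0.6,"dx":0,"dy":-40,"dz":-50,"yaw":0},{"hand":1,"dx":0,"dy":-40,"dz":-60,"yaw":0},{"hand":1,"dx":0,"dy":-40,"dz":-60,"yaw":0},{"hand":1,"dx":0,"dy":-40,"dz":-60,"yaw":0},{"hand":1,"dx":0,"dy":-40,"dz":-60,"yaw":0},{"hand":1,"dx":0,"dy":-40,"dz":-60,"yaw":0}]'; python3 - <<'E'
from go import *
p,y=st();c=cam('wrist');print(proj(c,p))
im=bot.grab_frame('wrist');save(cv2.convertScaleAbs(im,alpha=1.6,beta=20),'w3')
E
```

```text
clock: 4.6
position: [0.4849, -0.0447, 0.0584]
tool_rot: [-1.571, 0.0, -1.621]
force: [0.6, 0.2, 0.2]
grip_width: -0.0001
clk 4.60 jig xy [-98.3  13.3] z 58.4 yaw-rel 0.0002 rot [-1.571  0.    -1.621] F jig [0.6 0.2] 0.2 w -0.0001
[[257.28966732 229.5341739 ]]
```

View pics/w3.png

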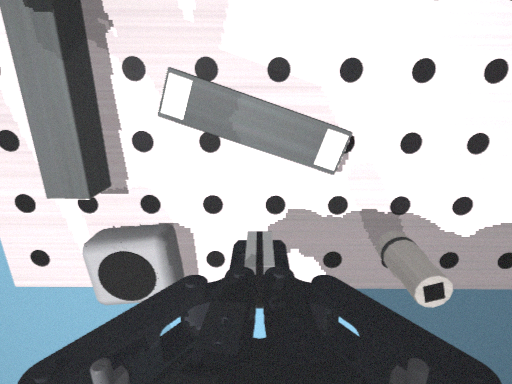

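```bash
python3 - <<'E'
from go import *
p,y=st();c=cam('side')
im=bot.grab_frame('side'); save(im,'s3')
u=proj(c,p)[0]; print('tcp px',u,'10mm up',proj(c,p+[0,0,.01])[0],'20 up',proj(c,p+[0,0,.02])[0])
x0,y0=int(u[0])-40,int(u[1])-50
a=cv2.cvtColor(im,cv2.COLOR_RGB2BGR)[y0:y0+75,x0:x0+100]; a=cv2.resize(cv2.convertScaleAbs(a,alpha=1.5,beta=20),None,fx=7,fy=7,interpolation=cv2.INTER_CUBIC)
for k,h in enumerate((0,.01,.02,.03)):
    q=(proj(c,p+[0,0,h])[0]-[x0,y0]+.5)*7; cv2.circle(a,tuple(int(v) for v in q),4,(0,0,255),-1)
cv2.imwrite('pics/s3z.png',a)
E
```

```text
clk 4.65 jig xy [-98.4  13.2] z 58.3 yaw-rel 0.0002 rot [-1.571  0.    -1.621] F jig [-0.4  0.4] 0.3 w -0.0
tcp px [215.97222131 204.42013233] 10mm up [215.86404138 201.01484583] 20 up [215.75476303 197.57498295]
```

View pics/s3z.png

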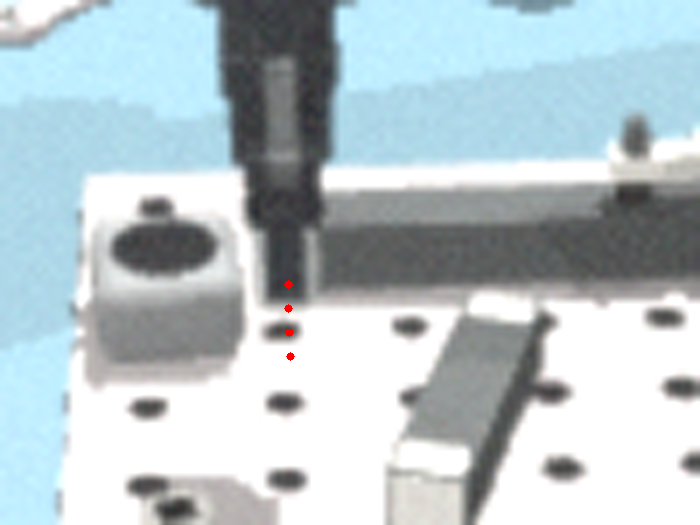

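The side view shows the real tip about 23 mm above the reported TCP (tip row 302, between the 20 mm and 30 mm marks). So I have to command z about 25-30 mm lower, checking the force as I go.

```bash
python3 -m crank '[{"hand":0.3,"dx":0,"dy":0,"dz":8,"yaw":0},{"hand":0.3,"dx":0,"dy":10,"dz":8,"yaw":0},{"hand":0.3,"dx":0,"dy":20,"dz":8,"yaw":0},{"hand":0.3,"dx":0,"dy":30,"dz":8,"yaw":0},{"hand":0.3,"dx":0,"dy":40,"dz":8,"yaw":0},{"hand":0.3,"dx":0,"dy":46,"dz":8,"yaw":0},{"hand":0.3,"dx":0,"dy":52,"dz":8,"yaw":0},{"hand":0.3,"dx":0,"dy":57,"dz":8,"yaw":0},{"hand":0.3,"dx":0,"dy":60,"dz":8,"yaw":0},{"hand":0.3,"dx":0,"dy":60,"dz":8,"yaw":0}]'; python3 - <<'E'
from go import *
p,y=st();c=cam('side')
im=bot.grab_frame('side')
u=proj(c,p)[0];x0,y0=int(u[0])-50,int(u[1])-60
a=cv2.cvtColor(im,cv2.COLOR_RGB2BGR)[y0:y0+75,x0:x0+100]; a=cv2.resize(cv2.convertScaleAbs(a,alpha=1.5,beta=20),None,fx=7,fy=7,interpolation=cv2.INTER_CUBIC)
for h in (0,.01,.02,.03):
    q=(proj(c,p+[0,0,h])[0]-[x0,y0]+.5)*7; cv2.circle(a,tuple(int(v) for v in q),3,(0,0,255),-1)
cv2.imwrite('pics/s4z.png',a)
im=bot.grab_frame('wrist');save(cv2.convertScaleAbs(im,alpha=1.6,beta=20),'w4')
E
```

```text
clock: 5.53
position: [0.4919, -0.0451, -0.002]
tool_rot: [-1.571, 0.0, -1.621]
force: [0.5, -0.1, 0.0]
grip_width: 0.0598
clk 5.53 jig xy [-91.2  13.2] z -2.0 yaw-rel 0.0003 rot [-1.571  0.    -1.621] F jig [ 0.5 -0.1] 0.0 w 0.0598
```

View pics/s4z.png

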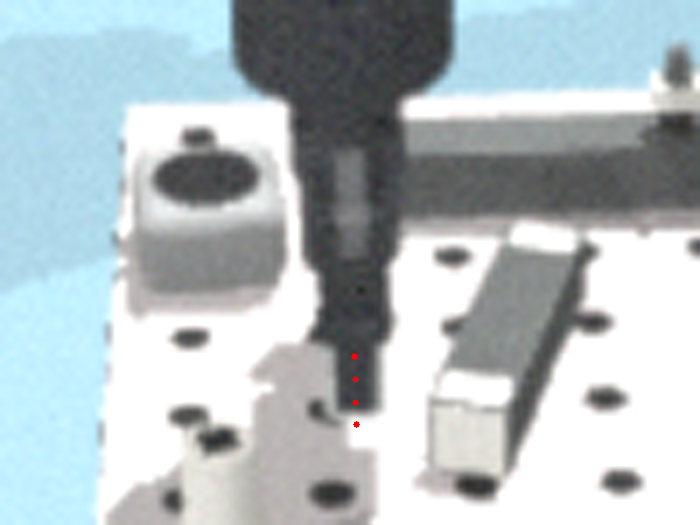

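View pics/w4.png

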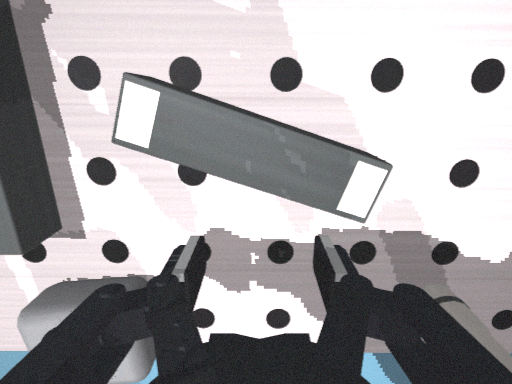

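```bash
python3 - <<'E'
from go import *
p,y=st();c=cam('side')
u=proj(c,p)[0];x0,y0=int(u[0])-50,int(u[1])-60
for dyj in (-30,-44):
  for h in (.02,.03,.04): 
    w=p.copy(); w[:2]+=Rj@[0,dyj/1e3]; w[2]+=h; print(dyj,h,((proj(c,w)[0]-[x0,y0]+.5)*7).round())
E
```

```text
clk 5.63 jig xy [-90.9  13.1] z -1.4 yaw-rel 0.0001 rot [-1.571  0.    -1.621] F jig [ 0.5 -0.4] -1.2 w 0.06
-30 0.02 [359. 433.]
-30 0.03 [359. 410.]
-30 0.04 [358. 386.]
-44 0.02 [361. 456.]
-44 0.03 [360. 433.]
-44 0.04 [360. 409.]
```

```bash
python3 -m crank '[{"hand":0.3,"dx":0,"dy":4,"dz":0,"yaw":0},{"hand":0.3,"dx":0,"dy":8,"dz":0,"yaw":0},{"hand":0.3,"dx":0,"dy":11,"dz":0,"yaw":0},{"hand":0.3,"dx":0,"dy":11,"dz":0,"yaw":0},{"hand":0.3,"dx":0,"dy":11,"dz":0,"yaw":0}]'; python3 go.py; python3 -m crank '[{"hand":0.3,"dx":0,"dy":0,"dz":5,"yaw":0},{"hand":0.3,"dx":0,"dy":0,"dz":10,"yaw":0},{"hand":0.3,"dx":0,"dy":0,"dz":15,"yaw":0},{"hand":0.3,"dx":0,"dy":0,"dz":20,"yaw":0},{"hand":0.3,"dx":0,"dy":0,"dz":25,"yaw":0},{"hand":0.3,"dx":0,"dy":0,"dz":30,"yaw":0}]';python3 - <<'E'
from go import *
p,y=st()
im=bot.grab_frame('wrist');save(cv2.convertScaleAbs(im,alpha=1.6,beta=20),'w5')
E
```

```text
clock: 6.05
position: [0.4921, -0.0452, -0.0127]
tool_rot: [-1.571, -0.0, -1.621]
force: [-0.6, 0.2, 0.5]
grip_width: 0.0597
clk 6.05 jig xy [-91.1  13.2] z -12.7 yaw-rel 0.0002 rot [-1.571 -0.    -1.621] F jig [-0.6  0.1] 0.5 w 0.0597
clock: 6.55
position: [0.5223, -0.047, -0.0126]
tool_rot: [-1.572, -0.0, -1.621]
force: [-3.2, -1.5, 1.0]
grip_width: 0.0598
clk 6.55 jig xy [-60.8  12.9] z -12.6 yaw-rel -0.0002 rot [-1.572 -0.    -1.621] F jig [-3.1 -1.6] 1.0 w 0.0598
```

View pics/w5.png

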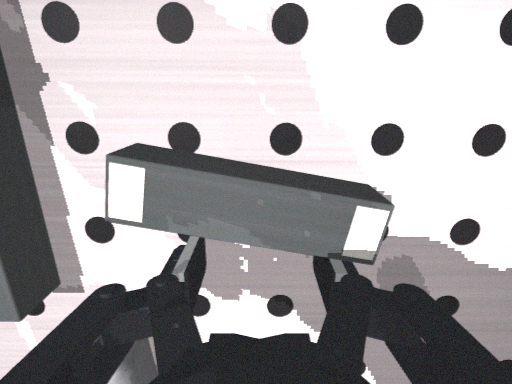

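The tips now push the bar (right one at (325,260)), and it is turning square. I'll continue.

```bash
python3 -m crank '[{"hand":0.3,"dx":0,"dy":0,"dz":5,"yaw":0},{"hand":0.3,"dx":0,"dy":0,"dz":10,"yaw":0},{"hand":0.3,"dx":0,"dy":0,"dz":15,"yaw":0},{"hand":0.3,"dx":0,"dy":0,"dz":20,"yaw":0},{"hand":0.3,"dx":0,"dy":0,"dz":25,"yaw":0},{"hand":0.3,"dx":0,"dy":0,"dz":30,"yaw":0},{"hand":0.3,"dx":0,"dy":0,"dz":35,"yaw":0},{"hand":0.3,"dx":0,"dy":0,"dz":40,"yaw":0},{"hand":0.3,"dx":0,"dy":0,"dz":45,"yaw":0},{"hand":0.3,"dx":0,"dy":0,"dz":50,"yaw":0},{"hand":0.3,"dx":0,"dy":0,"dz":55,"yaw":0}]';python3 - <<'E'
from go import *
p,y=st()
im=bot.grab_frame('wrist');save(cv2.convertScaleAbs(im,alpha=1.6,beta=20),'w6')
E
```

```text
clock: 7.52
position: [0.577, -0.0492, -0.0125]
tool_rot: [-1.572, 0.0, -1.621]
force: [-7.7, 0.6, 5.7]
grip_width: 0.0598
clk 7.52 jig xy [-6.1 13.4] z -12.5 yaw-rel 0.0005 rot [-1.572  0.    -1.621] F jig [-7.7  0.2] 5.7 w 0.0598
```

View pics/w6.png

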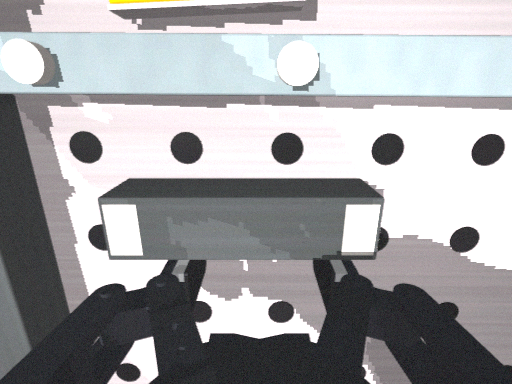

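The bar is square to the fence now, with its edge level at row 259. I'll push on until it touches.

```bash
python3 -m crank '[{"hand":0.3,"dx":0,"dy":-1,"dz":5,"yaw":0},{"hand":0.3,"dx":0,"dy":-1,"dz":10,"yaw":0},{"hand":0.3,"dx":0,"dy":-1,"dz":15,"yaw":0},{"hand":0.3,"dx":0,"dy":-1,"dz":20,"yaw":0},{"hand":0.3,"dx":0,"dy":-1,"dz":25,"yaw":0},{"hand":0.3,"dx":0,"dy":-1,"dz":29,"yaw":0},{"hand":0.3,"dx":0,"dy":-1,"dz":32,"yaw":0},{"hand":0.3,"dx":0,"dy":-1,"dz":35,"yaw":0},{"hand":0.3,"dx":0,"dy":-1,"dz":37,"yaw":0},{"hand":0.3,"dx":0,"dy":-1,"dz":38,"yaw":0}]';python3 - <<'E'
from go import *
p,y=st()
im=bot.grab_frame('wrist');save(cv2.convertScaleAbs(im,alpha=1.6,beta=20),'w7')
E
```

```text
clock: 8.4
position: [0.6153, -0.0513, -0.0115]
tool_rot: [-1.571, 0.0, -1.621]
force: [-2.9, 0.3, -1.8]
grip_width: 0.0597
clk 8.40 jig xy [32.3 13.2] z -11.5 yaw-rel 0.0001 rot [-1.571  0.    -1.621] F jig [-2.9  0.2] -1.8 w 0.0597
```

View pics/w7.png

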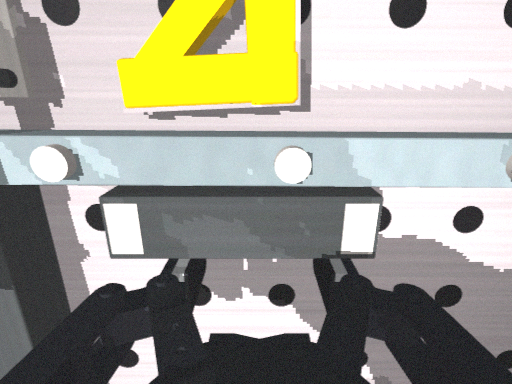

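```bash
python3 -m crank '[{"hand":0.3,"dx":0,"dy":0,"dz":1,"yaw":0},{"hand":0.3,"dx":0,"dy":0,"dz":1.5,"yaw":0},{"hand":0.3,"dx":0,"dy":0,"dz":2,"yaw":0}]';python3 -m crank '[{"hand":0.3,"dx":0,"dy":0,"dz":0.7,"yaw":0},{"hand":0.3,"dx":0,"dy":0,"dz":1,"yaw":0}]';python3 -m crank '[{"hand":0.3,"dx":0,"dy":0,"dz":0.7,"yaw":0},{"hand":0.3,"dx":0,"dy":0,"dz":1,"yaw":0}]'; python3 go.py
```

```text
clock: 8.7
position: [0.6168, -0.0515, -0.0115]
tool_rot: [-1.571, -0.0, -1.621]
force: [-8.0, 0.7, 2.1]
grip_width: 0.0599
clock: 8.87
position: [0.6167, -0.0515, -0.0115]
tool_rot: [-1.573, -0.0, -1.621]
force: [-14.3, 1.6, 9.2]
grip_width: 0.0602
clock: 9.03
position: [0.6167, -0.0515, -0.0116]
tool_rot: [-1.575, -0.0, -1.621]
force: [-19.9, 1.8, 15.0]
grip_width: 0.06
clk 9.03 jig xy [33.7 13.2] z -11.6 yaw-rel 0.0000 rot [-1.575 -0.    -1.621] F jig [-20.    0.8] 15.0 w 0.06
```

```bash
python3 -m crank '[{"hand":0.3,"dx":0,"dy":0,"dz":-5,"yaw":0},{"hand":0.3,"dx":0,"dy":0,"dz":-15,"yaw":0},{"hand":0.3,"dx":0,"dy":-20,"dz":-25,"yaw":0},{"hand":0.6,"dx":0,"dy":-55,"dz":-40,"yaw":0},{"hand":1,"dx":0,"dy":-85,"dz":-50,"yaw":0},{"hand":1,"dx":0,"dy":-85,"dz":-50,"yaw":0},{"hand":1,"dx":0,"dy":-85,"dz":-50,"yaw":0}]';python3 - <<'E'
from go import *
import pickle
p,y=st(); c=cam('wrist');pickle.dump(c,open('cw8.pkl','wb'))
im=bot.grab_frame('wrist');save(cv2.convertScaleAbs(im,alpha=1.6,beta=20),'w8')
E
```

```text
clock: 9.62
position: [0.5705, -0.0492, 0.0756]
tool_rot: [-1.566, 0.0, -1.621]
force: [-0.5, -0.5, -1.2]
grip_width: 0.0113
clk 9.62 jig xy [-12.6  13.1] z 75.6 yaw-rel -0.0001 rot [-1.566  0.    -1.621] F jig [-0.5 -0.5] -1.2 w 0.0113
```

View pics/w8.png

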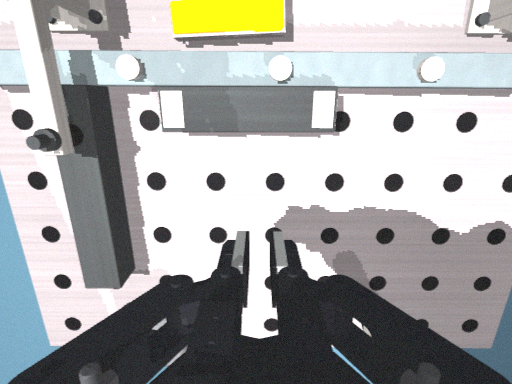

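```bash
cat > bar.py <<'E'
from go import *
def meas(c,bar,cl,fe):
    J=lambda P,z:((ray(c,P,z)[:,:2]-t)@Rj*1e3).round(1)
    print('bar top',J(bar,.042).tolist());print('clamped inner top',J(cl,.042).tolist());print('fence top',J(fe,.034).tolist())
E
python3 - <<'E'
import pickle,cv2
from bar import *
meas(pickle.load(open('cw8.pkl','rb')),[[160,88],[337,88],[336,131],[162,131]],[[112,287],[88,155]],[[100,86],[450,87]])
a=cv2.imread('pics/w8.png')[70:170,20:360];cv2.imwrite('pics/w8z.png',cv2.resize(a,None,fx=2.3,fy=2.3,interpolation=cv2.INTER_CUBIC))
E
```

```text
bar top [[74.7, 77.8], [74.6, -39.8], [46.5, -41.5], [46.5, 79.4]]
clamped inner top [[-82.1, 135.0], [29.6, 134.1]]
fence top [[76.2, 121.7], [75.5, -119.8]]
```

View pics/w8z.png

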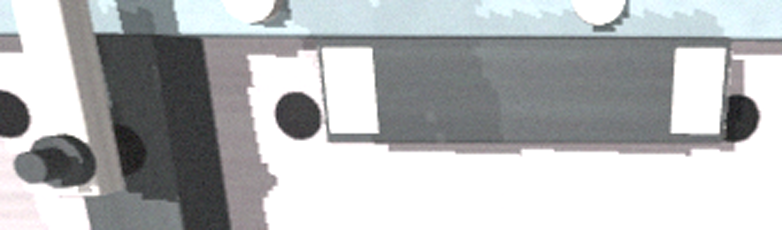

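The bar sits flush on the fence, with its top edge on the fence line near row 88. Its right end is at y≈-41 and its left end at y≈79, and the gap to the clamped bar is about 48 mm. I'll now place the shut hand beyond its right end.

```bash
python3 go.py 59 -66; python3 -m crank '[{"hand":1,"dx":30,"dy":0,"dz":18,"yaw":0},{"hand":1,"dx":60,"dy":0,"dz":40,"yaw":0},{"hand":1,"dx":80,"dy":0,"dz":65,"yaw":0},{"hand":1,"dx":80,"dy":0,"dz":72,"yaw":0},{"hand":1,"dx":80,"dy":0,"dz":72,"yaw":0}]'; python3 go.py 59 -66
```

```text
clk 9.67 jig xy [-13.1  13.1] z 74.3 yaw-rel 0.0001 rot [-1.568  0.    -1.621] F jig [0.5 1.8] 0.4 w 0.0039
dx 79.1 dz 72.1 yaw 0.000
clock: 10.08
position: [0.6382, -0.1339, 0.0718]
tool_rot: [-1.571, 0.0, -1.623]
force: [-0.2, 0.1, -0.6]
grip_width: -0.0001
clk 10.08 jig xy [ 59.3 -68.1] z 71.8 yaw-rel -0.0018 rot [-1.571  0.    -1.623] F jig [-0.2  0.1] -0.6 w -0.0001
dx -2.1 dz -0.3 yaw -0.002
```

```bash
python3 -m crank '[{"hand":1,"dx":0,"dy":20,"dz":0,"yaw":0},{"hand":1,"dx":0,"dy":35,"dz":0,"yaw":0},{"hand":1,"dx":0,"dy":48,"dz":0,"yaw":0},{"hand":1,"dx":0,"dy":58,"dz":0,"yaw":0},{"hand":1,"dx":0,"dy":65,"dz":0,"yaw":0},{"hand":1,"dx":0,"dy":70,"dz":0,"yaw":0},{"hand":1,"dx":0,"dy":73,"dz":0,"yaw":0},{"hand":1,"dx":0,"dy":73,"dz":0,"yaw":0}]';python3 - <<'E'
from go import *
p,y=st()
im=bot.grab_frame('wrist');save(cv2.convertScaleAbs(im,alpha=1.6,beta=20),'w9')
im=bot.grab_frame('side');save(cv2.resize(cv2.convertScaleAbs(im[150:300,170:370],alpha=1.5,beta=20),None,fx=4,fy=4,interpolation=cv2.INTER_CUBIC),'s9')
E
```

```text
clock: 10.75
position: [0.637, -0.1324, 0.0002]
tool_rot: [-1.571, 0.0, -1.621]
force: [-0.0, 0.2, 0.4]
grip_width: 0.0003
clk 10.75 jig xy [ 58.  -66.7] z 0.2 yaw-rel 0.0003 rot [-1.571  0.    -1.621] F jig [-0.   0.2] 0.4 w 0.0003
```

View pics/w9.png

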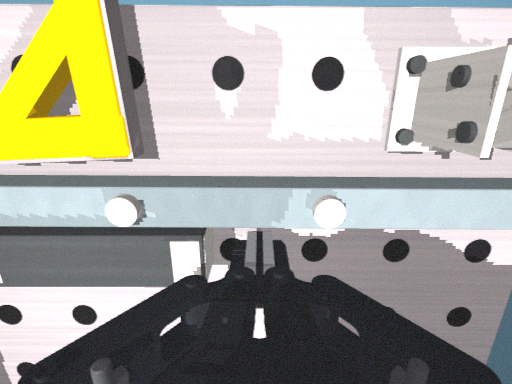

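View pics/s9.png

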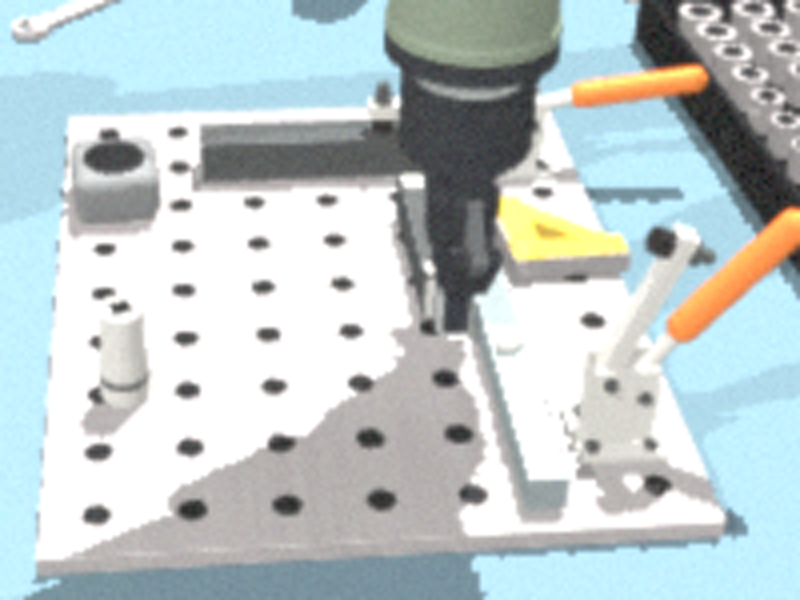

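The shut fingers (col 240-285) are to the right of the bar's end (col 203), low and clear of the fence. Pushing towards the clamped bar.

```bash
python3 -m crank '[{"hand":1,"dx":-5,"dy":0,"dz":0,"yaw":0},{"hand":1,"dx":-10,"dy":0,"dz":0,"yaw":0},{"hand":1,"dx":-15,"dy":0,"dz":0,"yaw":0},{"hand":1,"dx":-20,"dy":0,"dz":0,"yaw":0},{"hand":1,"dx":-25,"dy":0,"dz":0,"yaw":0},{"hand":1,"dx":-30,"dy":0,"dz":0,"yaw":0},{"hand":1,"dx":-35,"dy":0,"dz":0,"yaw":0},{"hand":1,"dx":-40,"dy":0,"dz":0,"yaw":0},{"hand":1,"dx":-45,"dy":0,"dz":0,"yaw":0},{"hand":1,"dx":-50,"dy":0,"dz":0,"yaw":0}]';python3 - <<'E'
from go import *
p,y=st()
im=bot.grab_frame('wrist');save(cv2.convertScaleAbs(im,alpha=1.6,beta=20),'w10')
E
```

```text
clock: 11.68
position: [0.6397, -0.083, 0.0009]
tool_rot: [-1.57, -0.001, -1.621]
force: [-0.3, -6.1, 3.2]
grip_width: 0.0001
clk 11.68 jig xy [ 58.3 -17.2] z 0.9 yaw-rel -0.0002 rot [-1.570e+00 -1.000e-03 -1.621e+00] F jig [ 0.  -6.1] 3.2 w 0.0001
```

View pics/w10.png

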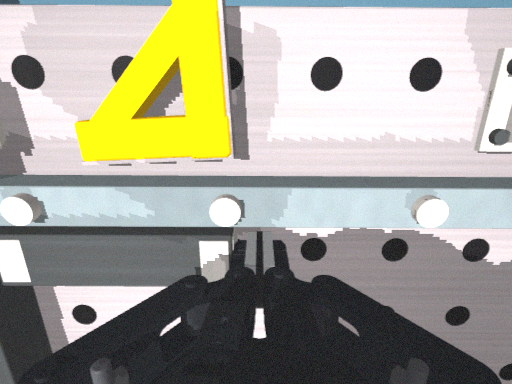

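```bash
python3 -m crank '[{"hand":1,"dx":-3,"dy":0,"dz":0,"yaw":0},{"hand":1,"dx":-6,"dy":0,"dz":0,"yaw":0},{"hand":1,"dx":-8,"dy":0,"dz":0,"yaw":0},{"hand":1,"dx":-10,"dy":0,"dz":0,"yaw":0},{"hand":1,"dx":-11,"dy":0,"dz":0,"yaw":0},{"hand":1,"dx":-12,"dy":0,"dz":0,"yaw":0}]';for i in 1; do python3 go.py; done; python3 -m crank '[{"hand":1,"dx":-0.7,"dy":0,"dz":0,"yaw":0},{"hand":1,"dx":-1.4,"dy":0,"dz":0,"yaw":0}]' | grep -E 'force|pos'; python3 -m crank '[{"hand":1,"dx":-0.7,"dy":0,"dz":0,"yaw":0},{"hand":1,"dx":-1.4,"dy":0,"dz":0,"yaw":0}]' | grep -E 'force|pos'; python3 go.py
```

```text
clock: 12.23
position: [0.6403, -0.0714, 0.0009]
tool_rot: [-1.57, -0.001, -1.622]
force: [-1.1, -8.0, 4.3]
grip_width: 0.0003
clk 12.23 jig xy [58.3 -5.6] z 0.9 yaw-rel -0.0003 rot [-1.570e+00 -1.000e-03 -1.622e+00] F jig [-0.7 -8. ] 4.3 w 0.0003
position: [0.6403, -0.0712, 0.0009]
force: [-0.4, -14.4, 3.8]
position: [0.6403, -0.0712, 0.0009]
force: [-0.1, -18.9, 4.4]
clk 12.57 jig xy [58.2 -5.3] z 0.9 yaw-rel -0.0019 rot [-1.57  -0.004 -1.623] F jig [  0.9 -18.9] 4.4 w -0.0003
```

It has stopped with force rising to 19 N, so it is butted. I'll back off, raise and check.

```bash
python3 -m crank '[{"hand":1,"dx":5,"dy":0,"dz":-1,"yaw":0},{"hand":1,"dx":15,"dy":0,"dz":-1,"yaw":0},{"hand":1,"dx":20,"dy":-25,"dz":-2,"yaw":0},{"hand":1,"dx":20,"dy":-60,"dz":-20,"yaw":0},{"hand":1,"dx":0,"dy":-90,"dz":-50,"yaw":0},{"hand":1,"dx":-30,"dy":-100,"dz":-70,"yaw":0},{"hand":1,"dx":-60,"dy":-100,"dz":-70,"yaw":0},{"hand":1,"dx":-60,"dy":-100,"dz":-70,"yaw":0},{"hand":1,"dx":-60,"dy":-100,"dz":-70,"yaw":0}]';python3 - <<'E'
from go import *
import pickle
p,y=st();c=cam('wrist');pickle.dump(c,open('cw11.pkl','wb'))
im=bot.grab_frame('wrist');im=cv2.convertScaleAbs(im,alpha=1.6,beta=20);save(im,'w11')
E
```

```text
clock: 13.32
position: [0.5736, -0.0026, 0.101]
tool_rot: [-1.57, 0.001, -1.618]
force: [0.2, 0.1, -0.8]
grip_width: -0.0002
clk 13.32 jig xy [-11.9  59.8] z 101.0 yaw-rel 0.0034 rot [-1.570e+00  1.000e-03 -1.618e+00] F jig [0.2 0.1] -0.8 w -0.0002
```

View pics/w11.png

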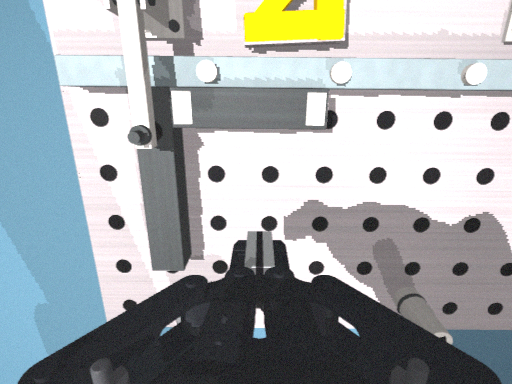

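```bash
python3 - <<'E'
import pickle
from bar import *
meas(pickle.load(open('cw11.pkl','rb')),[[172,91],[327,91],[327,129],[174,127]],[[168,271],[165,150]],[[300,90],[450,89]])
a=cv2.imread('pics/w11.png')[70:150,120:350];cv2.imwrite('pics/w11z.png',cv2.resize(a,None,fx=3.4,fy=3.4,interpolation=cv2.INTER_CUBIC))
E
```

```text
bar top [[73.6, 124.3], [73.9, 8.0], [45.9, 5.8], [47.0, 125.3]]
clamped inner top [[-83.8, 142.8], [28.9, 134.1]]
fence top [[74.7, 27.2], [75.8, -89.0]]
```

View pics/w11z.png

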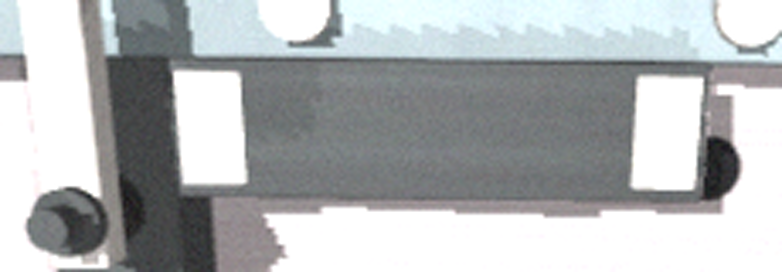

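The picture shows the bar along the fence (edge near row 90) and its left end against the clamped bar (col ~172). For a finer check of both gaps I'll look again from closer.

```bash
python3 -m crank '[{"hand":1,"dx":0,"dy":20,"dz":-5,"yaw":0},{"hand":1,"dx":0,"dy":40,"dz":-10,"yaw":0},{"hand":1,"dx":0,"dy":55,"dz":-10,"yaw":0},{"hand":1,"dx":0,"dy":55,"dz":-10,"yaw":0},{"hand":1,"dx":0,"dy":55,"dz":-10,"yaw":0}]';python3 - <<'E'
from go import *
import pickle
p,y=st();c=cam('wrist');pickle.dump(c,open('cw12.pkl','wb'))
im=bot.grab_frame('wrist');im=cv2.convertScaleAbs(im,alpha=2.2,beta=30);save(im[:200,60:420].repeat(2,0).repeat(2,1),'w12')
save(bot.grab_frame('top'),'top12')
R=cv2.Rodrigues(c[1])[0];print('cam jig x',((-R.T@c[2])[:2]-t)@Rj)
E
```

```text
clock: 13.78
position: [0.5631, -0.0049, 0.0449]
tool_rot: [-1.572, -0.0, -1.622]
force: [-0.3, 0.5, 0.5]
grip_width: 0.0002
clk 13.78 jig xy [-22.2  57. ] z 44.9 yaw-rel -0.0009 rot [-1.572 -0.    -1.622] F jig [-0.3  0.5] 0.5 w 0.0002
cam jig x [0.05998797 0.05563347]
```

View pics/w12.png

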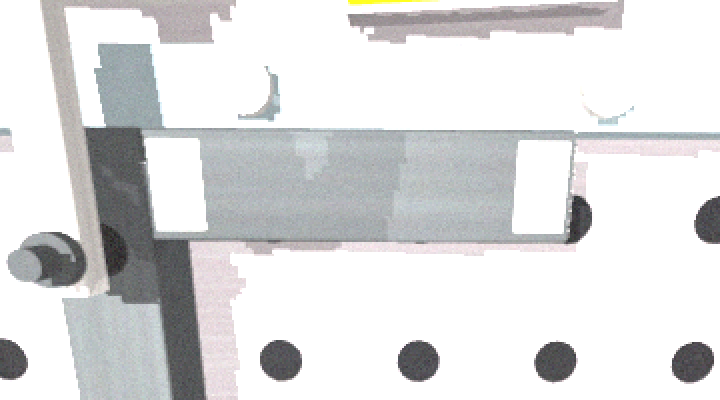

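The close view shows the bar's top edge on the fence line (rows 130-133) and its left end on the clamped bar's inner top edge (col ~155). Its lower edge is parallel to the fence (slope 0.007 against 0.008). I'll raise the hand and make a last check of the bystanders.

```bash
python3 -m crank '[{"hand":1,"dx":20,"dy":-30,"dz":-20,"yaw":0},{"hand":1,"dx":50,"dy":-60,"dz":-40,"yaw":0},{"hand":1,"dx":85,"dy":-90,"dz":-45,"yaw":0},{"hand":1,"dx":120,"dy":-120,"dz":-50,"yaw":0},{"hand":1,"dx":155,"dy":-130,"dz":-50,"yaw":0},{"hand":1,"dx":190,"dy":-130,"dz":-50,"yaw":0},{"hand":1,"dx":225,"dy":-130,"dz":-50,"yaw":0},{"hand":1,"dx":255,"dy":-130,"dz":-50,"yaw":0},{"hand":1,"dx":280,"dy":-130,"dz":-50,"yaw":0},{"hand":1,"dx":280,"dy":-130,"dz":-50,"yaw":0},{"hand":1,"dx":280,"dy":-130,"dz":-50,"yaw":0}]';python3 - <<'E'
from go import *
st()
im=bot.grab_frame('top');save(im,'top13')
save(cv2.resize(im[110:280,195:385],None,fx=3.5,fy=3.5,interpolation=cv2.INTER_CUBIC),'top13z')
a=cv2.imread('pics/top0.png').astype(int);b=cv2.cvtColor(im,cv2.COLOR_RGB2BGR).astype(int)
c=cam('top');J=lambda P,z:((ray(c,P,z)[:,:2]-t)@Rj*1e3).round(1)
m=(im.min(2)>200).astype(np.uint8); n,l,s,ce=cv2.connectedComponentsWithStats(m)
for i in range(1,n):
    x,y=ce[i]
    if s[i,4]>8 and 215<x<365 and 135<y<255: print(s[i,4],ce[i].round(1),J([ce[i]],.042))
E
```

```text
clock: 14.8
position: [0.4992, -0.2825, 0.1763]
tool_rot: [-1.57, -0.001, -1.624]
force: [1.2, 0.5, 0.1]
grip_width: 0.0002
clk 14.80 jig xy [ -72.1 -223.6] z 176.3 yaw-rel -0.0025 rot [-1.570e+00 -1.000e-03 -1.624e+00] F jig [1.2 0.6] 0.1 w 0.0002
77 [243.2 156.3] [[ 94.7 145. ]]
12 [258.4 160.1] [[86.3 99.4]]
11 [292.4 162.5] [[85.6 -0.5]]
19 [251.1 168.3] [[ 60.6 119.3]]
20 [286.  170.8] [[59.9 16.7]]
```

View pics/top13z.png

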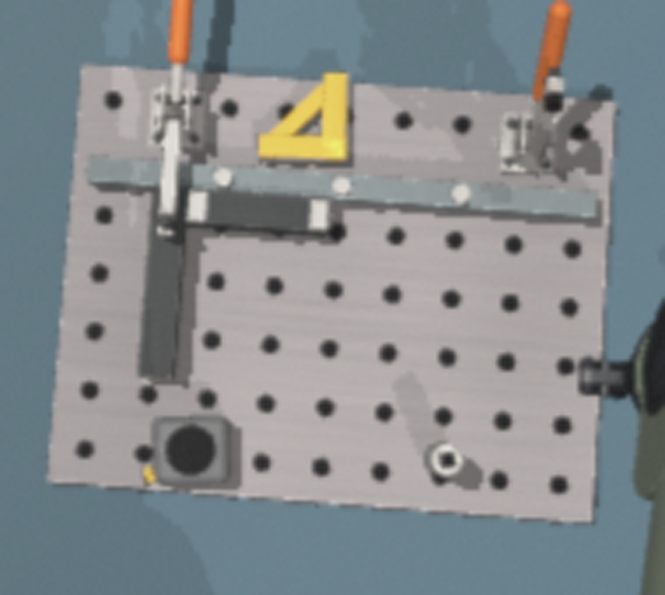

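View pics/top13.png

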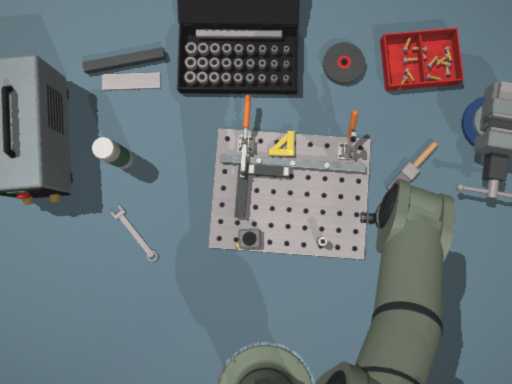

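In the final top view the bar's end marks are at jig x = 60.6 and 59.9 mm (0.007 rad) with mid y ≈ 68 mm. The tape, socket and magnet are where they were and the hand is clear.

```bash
python3 - <<'E'
from workcell import bot
print(bot.job_done())
E
```

```text
the job is handed in; nothing more can be done
None
```

I pushed the loose bar square against the fence with two spread fingertips. Then, with the hand shut, I slid it along the fence until its end butted against the inner side of the clamped bar. I moved the hand clear and handed the job in at about 15 s; it gave no verdict.

**Fit by contact:** both pushes ended in firm stops, with the tool no longer advancing and the force rising to about 20 N at the fence and 19 N at the clamped bar.

**Fit by camera:**

| Check | Measured | Wanted |
|---|---|---|
| Bar x in the jig frame | about 60.3 mm | 58–62 mm |
| Angle to the fence | about 0.007 rad (top view); about 0.003 rad (close wrist view) | below 0.025 rad |
| Bar centre along the fence | 66–68 mm | about 67 mm, from the clamped bar's inner side at about 127 mm |

The close wrist view showed no visible gap at either face.

**What went wrong or disagreed:**
- **First push missed:** the fingers passed over the bar without touching it. The real fingertips stood about 23–35 mm above the reported TCP, depending on how far the hand was closed, so I worked lower after that.
- **End gap not settled by camera:** two hand-picked wrist readings of the clamped bar's edge came out 7–15 mm off the others. I set them aside and relied on the stop, the close view and the other readings.
- **Other items:** the tape measure, socket, magnet square, wrench and spray can look unmoved in the final top view. The arm hid the hammer and part of the wire brush, so I could not check those two. The hand stayed high when it passed over that side.

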